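# Hang a keyhole bracket on the sprung stud of a mounting panel

### The job

Pick up the small grey shelf bracket by its grip tab and hang it on the upright metal panel: put the wide end of its keyhole over the headed stud so that its back lies flat on the panel, then push it gently down until it is fully home, level, and let go. The stud may sit anywhere along its short adjusting slot, so feel for it with light pressure rather than force, and leave the other things on the bench where they are.

Things in the scene. Friction and masses are not known exactly. Their poses are not given: they have to be found in the camera images.
- bracket: Loose one-piece grey bracket, 160 g +-20 %, standing upright. Origin: bottom middle of its back face; x from front to back (into the panel when hung), y across, z up. Back plate 4 mm thick (x -4 to 0), 80 wide, 114 tall. Shelf at the bottom to x = -62 with lips up to 16 mm high. Bracket and panel (with stud) must not press on each other with more than 45 N in all.
- bracket_grip (a point): Grasp point in the grip tab, an upright fin at the top middle of the bracket's front: 12 mm thick (y), x -42 to -4, z 78 to 114 mm. The point is at x = -23, z = 100 mm in the bracket's frame, same axes.
- bracket_hole (a point): Centre of the keyhole's wide opening on the back face (x = 0, z = 42 mm in the bracket's frame, same axes). The opening goes through the plate, is 16 mm square with cut corners; from it an 8 mm wide slot goes up to z = 64 mm.
- bracket_seat (a point): Where the stud's axis lies when fully home (x = 0, z = 61 mm in the bracket's frame, same axes; 19 mm above bracket_hole). In front, beside the slot, two ramps rise from 0 at z = 52 to 3.5 mm at z = 62, then level to 71: they pull the head out against its spring, so the last 12 mm need a push down of up to about 10 N, until the slot's end meets the shank. Friction then holds it.
- panel: Fixed upright aluminium panel, 220 mm wide, 165 tall, 12 thick, foot behind it. Origin: foot of its front face, middle; x points into the panel (front looks to -x), y along it, z up. A steel stud stands out of its front: shank 6 mm thick; head 12 mm across, bevelled, 4 mm thick, its back 5 mm and its front 9 mm clear of the panel.
- panel_mount (a point): Middle of the horizontal adjusting slot on the panel's front face, 120 mm above the worktop; axes of the panel. The stud stands at exactly this height but up to 16 mm to either side of this point: its sideways place is not measured. It is sprung along its axis: yields up to 4 mm in or out at 2 N per mm, then stops hard. Sideways it is clamped (about 60 N to shift it).
- phone_a: Black phone lying flat, 146 x 73 x 9 mm; origin at the centre of its underside; bystander, leave it within 30 mm of its place.
- cutters: Side cutters with black handles lying flat, 46 x 100 x 11 mm; origin at the centre of the underside; bystander, leave it within 30 mm of its place.
- driver_blue: Blue screwdriver lying flat, 141 mm long; origin at the centre of the underside; bystander, leave it within 30 mm of its place.
- flux_bottle: Small brown bottle with a black cap, 34 mm across, 70 mm tall; origin at the centre of its underside; bystander, leave it within 30 mm of its place.
- solder_reel: Small reel of solder wire, 54 mm across, 36 mm tall; origin at the centre of its underside; bystander, leave it within 30 mm of its place.

How it is judged:
By the outcome, as a careful person would: the job done as asked, in the order asked, and still so for the second after the job is handed in, with the robot touching nothing.
It also fails if it takes over 72 s, if anything falls off the work surface, if the arm or the gripper's body presses on something with over 40 N, if the wrist force passes 120 N, or if a joint passes its speed limit or range.

### The arm

A 7-joint arm with a two-finger parallel gripper is mounted at the origin on a cart in front of the work surface, level with it; the furniture and walls round the work are solid. World frame = base frame: x ahead of the robot, y to its left, z up, the work surface at z = 0. Lengths are in m, angles in degrees, forces in N, time in s.
With the tool pointing down it reaches from about 0.4 to 0.9 m from the base axis. Payload 5.6 kg.
Tool frame: the origin (TCP) lies between the finger pads; the fingertips stand 17 mm ahead of it and the grasp point (between the pads) lies 2 mm behind it; z points along the fingers, y is the line along which they close (so a half turn about z gives the same grasp; the last joint's range is limited). The gripper opens to 92 mm and grips with 3 to 60 N. Pads are 20 mm wide; open, the fingers measure 128 mm over their backs; the gripper's body (75 mm by 189 mm) begins 69 mm behind the grasp point.
Start: joints at [-68.125, 26.786, -0.665, 91.828, 0.344, 61.387, -3.226], TCP at [0.268, 0.592, 0.232] pointing down, gripper open.
Joint ranges: [-144.91, 144.91], [-17.63, 115.5], [-89.93, 88.59], [15.96, 139.68], [-74.01, 254.01], [8.47, 105.57], [-167.45, 167.45]. Speed limits (degrees/s): [147.25, 147.25, 180, 180, 180, 180, 180].

### API

Orientations are given as [roll, pitch, yaw] about the fixed x, y, z axes, in that order (R = Rz(yaw) Ry(pitch) Rx(roll)).
In Python, from rig import robot, get_image, ticket gives the robot as it stands. The module is installed in compiled form; this text tells all that it offers.
- The arm moves only by the tool step_arm, never from a script. Its argument "rows" is a list that holds one entry, the list of rows, each a list of 5 numbers: the shift along the world's x, y, z normalised to -1 to 1, where 1 is 120 mm, then the turn about the world's z normalised to -1 to 1, where 1 is 45 degrees, then the opening, from 0 (shut) to 1 (fully open). A call has 1 to 10 rows; each row shifts and turns the commanded pose from where the row before left it; what a row does not reach is not made up. A row lasts 1/12 s, in which the tool goes at most 41.7 mm and 7.16 degrees, less where a joint would pass 70% of its speed; a pose out of reach is approached as far as the arm can. A call with a number of a shift or a turn outside -1 to 1 is refused whole. A call with a gripper value outside its range is refused whole. The fingers move at their own pace and stop on an object; "squeeze" is the grip in N (left out, the last holds). Time passes only in rows, so rows that do not move let the fingers close. It gives the time, the measured TCP pose, the force, the opening and the grip force at its end, in the units of the state.
- robot.observe(): the state, without advancing time (a new reading comes with each control period).
- get_image(name): name is "scene" or "top"; returns a dict with "img" (480x640x3 uint8, blue, green, red), "fovy" (degrees; the focal length in pixels is half the picture's height over the tangent of half this angle, whatever the lens; pixels are square), "cx", "cy" (the principal point, pixels), "eye" and "rotation" of the camera in the world. Camera axes: x right, y down, z forward; pixel columns grow to the right and rows downward; lengths in m; the calibration is good to about 2 mm. A picture is of the moment at which its call begins. There is no depth.
- ticket.job_done(): hands the job in; it is judged then, once.
The state is a dict: "time_s": time; "joint_pos": joint angles; "qvel": joint speeds; "joint_efforts": joint torques, N m; "tool_pos": TCP position; "tool_rot": TCP orientation; "force": force on the tool from outside, world axes, zero at the start; "wrist_torque": the same for the moment, N m; "width": finger opening in m; "gripper_force": force on a finger pad.
Only numpy, scipy, OpenCV 4.12 (cv2) and the standard library are available. Lean on these libraries where they do the work, as an engineer would, in place of code of your own. Each camera call takes 0.05 s, during which the arm holds its last target. There are 200 camera calls.

## Working session

There is one attempt and no reset: what is moved stays moved. The work goes in short steps, Python scripts to look and compute and a tool call to move; the robot and the scene stay as the last step left them, time stands still between calls to the robot, and variables do not carry over. Pictures are saved under pics/ and viewed, at most 12 in all, crops included, and the job is handed in when it is done.

Besides the shell and the picture viewer there is one more tool, called after ">>>" by a JSON object that holds its "method" and its "body", one argument or row to a line. step_arm: Moves the arm, as the interface text tells. Its arguments: {"type":"object","properties":{"rows":{"type":"array"},"squeeze":{"type":"number"}},"required":["rows"]}

```bash
mkdir -p pics
cat > h.py <<'E'
import numpy as np,cv2
from rig import robot,get_image,ticket
def snap(n,f):
    d=get_image(n); cv2.imwrite('pics/'+f,d['img']); return d
def K(d):
    f=240/np.tan(np.radians(d['fovy'])/2); return f
def ray(d,u,v):
    f=K(d); r=np.array(d['rotation'])@np.array([(u-d['cx'])/f,(v-d['cy'])/f,1]); return np.array(d['eye']),r/np.linalg.norm(r)
def onz(d,u,v,z):
    e,r=ray(d,u,v); return e+r*(z-e[2])/r[2]
def proj(d,p):
    q=np.array(d['rotation']).T@(np.array(p)-np.array(d['eye'])); f=K(d); return np.array([d['cx']+f*q[0]/q[2],d['cy']+f*q[1]/q[2]])
E
python3 - <<'E'
from h import *
for n in('scene','top'):
    d=snap(n,n+'0.png'); print(n,d['fovy'],d['cx'],d['cy'],np.round(d['eye'],4),np.round(d['rotation'],4).tolist())
s=robot.observe();print(s)
E
```

```text
scene 48.22274576766594 327.302605139369 234.88045261295318 [ 0.0099 -0.7332  1.0381] [-140.8421, 0.8703, -39.7183]
top 51.335390859999464 315.59563954772256 234.90261729050854 [ 0.434  -0.1124  1.0797] [-175.6027, -0.3346, -90.5853]
{'time_s': 0.1, 'joint_pos': array([-68.12524853,  26.83044243,  -0.6661207 ,  91.8746917 ,
         0.34353301,  61.38556352,  -3.22705491]), 'qvel': array([-0.12741616, -0.19894509,  0.0719935 , -0.11213762,  0.09151677,
        0.03506059, -0.01398815]), 'joint_efforts': array([ 1.59659910e-03, -5.21642447e+01, -1.22318929e-02, -2.44364172e+01,
       -5.67543483e-02,  1.40910165e-02,  6.77903813e-05]), 'tool_pos': array([0.26772697, 0.59176909, 0.23074826]), 'tool_rot': array([-1.79911472e+02,  5.66233606e-03,  1.55657604e+02]), 'force': array([-0.28533956,  0.20375208,  0.65953353]), 'wrist_torque': array([-0.00164187, -0.01936384, -0.03463704]), 'gripper_force': 0.0, 'width': 0.09217809216079192}
```

View pics/scene0.png

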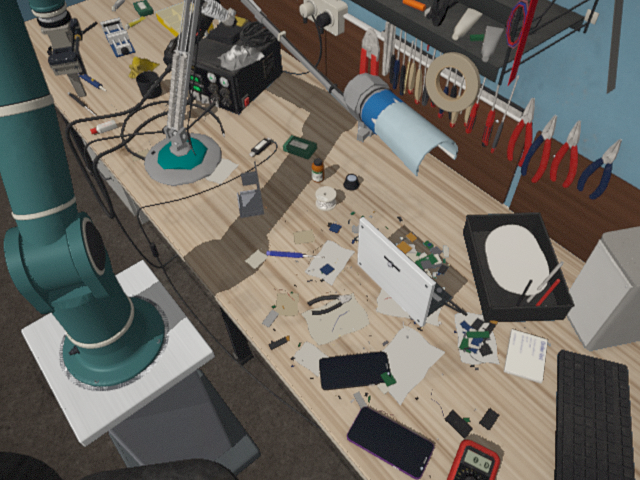

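View pics/top0.png

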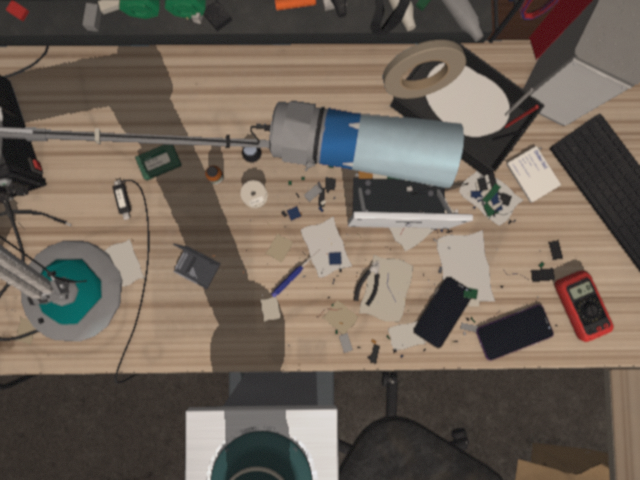

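The scene shows the bracket at about (250,195) and the panel with its stud at about (393,263). The top view has the bracket at (196,265), the panel edge on row ~217, and a lamp shade overhanging the area behind the panel. Next I'll look at crops of these.

```bash
sed -i 's/^def K/from scipy.spatial.transform import Rotation as Ro\ndef K/; s/np.array(d\[.rotation.\])/Ro.from_euler("xyz",d["rotation"],degrees=True).as_matrix()/g' h.py
python3 - <<'E'
from h import *
a=cv2.imread('pics/scene0.png');b=cv2.imread('pics/top0.png')
r=lambda i,x,y,w,h,s:cv2.resize(i[y:y+h,x:x+w],None,fx=s,fy=s,interpolation=cv2.INTER_CUBIC)
# scene bracket (225,155,+60x70), top bracket (160,230), scene panel, top panel
A=np.zeros((600,800,3),np.uint8)
A[:300,:400]=r(a,220,155,80,60,5); A[:300,400:]=r(b,160,235,80,60,5)
A[300:,:400]=r(a,345,205,100,75,4)[:300,:400]; A[300:,400:]=r(b,345,170,133,100,3)[:300,:399].repeat(1,0) if 0 else cv2.resize(b[170:270,345:478],(400,300),interpolation=cv2.INTER_CUBIC)
cv2.imwrite('pics/c0.png',A)
E
```

```text
(no output)
```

View pics/c0.png

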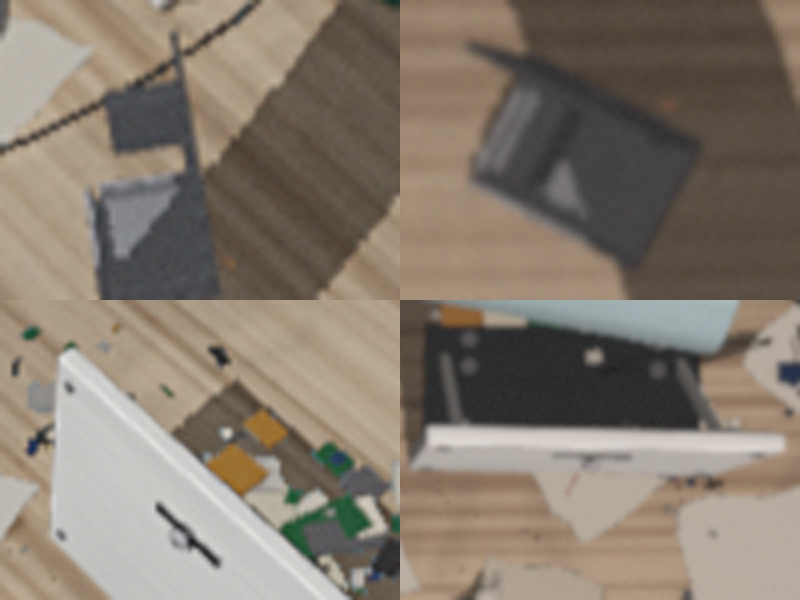

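```bash
cat >> h.py <<'E'
def tri(obs):
    A=np.zeros((3,3));b=np.zeros(3)
    for d,u,v in obs:
        e,r=ray(d,u,v);P=np.eye(3)-np.outer(r,r);A+=P;b+=P@e
    x=np.linalg.solve(A,b);return x,[np.linalg.norm(proj(d,x)-[u,v]).round(1) for d,u,v in obs]
E
python3 - <<'E'
from h import *
S=get_image('scene');T=get_image('top')
print('panel TL',onz(S,360.5,218,.165),onz(T,354.3,219,.165))
print('panel TR',onz(S,433,298,.165),onz(T,473,220.7,.165))
print('slot ends',onz(S,384.3,256.3,.12),onz(S,399.8,271.5,.12),onz(T,395.9,222.2,.12),onz(T,422.1,222.2,.12))
print('stud',onz(S,390,265,.12),onz(T,407.5,224.3,.12))
print('lamp mouth',tri([(S,455,153),(T,462,122)]),tri([(S,418,172),(T,455,187)]),tri([(S,362,112),(T,320,165)]))
for n,p in(('fl',(175,271)),('fr',(207,288.6))):print(n,onz(T,*p,.016))
p=onz(T,175,271,.016);q=onz(T,207,288.6,.016)
y=(p-q)/np.linalg.norm(p-q);print('edge len',np.linalg.norm(p-q))
x=np.array([y[1],-y[0],0]);o=(p+q)/2+x*.062;o[2]=0
print('bracket o',o,'yaw',np.degrees(np.arctan2(x[1],x[0])))
W=lambda P:o+x*P[0]*1e-3+y*P[1]*1e-3+np.array([0,0,P[2]*1e-3])
L=[]
def box(x0,x1,y0,y1,z0,z1):
    c=[(a,b,e) for a in(x0,x1) for b in(y0,y1) for e in(z0,z1)]
    for i in range(8):
        for j in range(i):
            if sum(u!=v for u,v in zip(c[i],c[j]))==1:L.append((c[i],c[j]))
box(-4,0,-40,40,0,114);box(-42,-4,-6,6,78,114);box(-62,-4,-40,40,0,16)
out=[]
for d,(cx,cy) in((S,(215,150)),(T,(160,230))):
    s=5;c=cv2.resize(d['img'][cy:cy+80,cx:cx+80],None,fx=s,fy=s,interpolation=cv2.INTER_CUBIC)
    c=cv2.convertScaleAbs(c,alpha=1.6); c2=c.copy()
    for a,b in L:
        P=[tuple(int(v) for v in ((proj(d,W(k))-[cx,cy]+.5)*s)) for k in(a,b)];cv2.line(c2,*P,(0,255,0),1)
    out.append(c2)
cv2.imwrite('pics/c1.png',np.hstack(out))
E
```

```text
panel TL [ 0.53840334 -0.18807196  0.165     ] [ 0.53299597 -0.19008348  0.165     ]
panel TR [ 0.50839685 -0.42823703  0.165     ] [ 0.52774554 -0.40906066  0.165     ]
slot ends [ 0.53189497 -0.2733911   0.12      ] [ 0.52915446 -0.3230535   0.12      ] [ 0.53087593 -0.27424995  0.12      ] [ 0.53038825 -0.32495589  0.12      ]
stud [ 0.52522913 -0.29777309  0.12      ] [ 0.52658237 -0.29659678  0.12      ]
lamp mouth (array([ 0.64115291, -0.32290656,  0.38623336]), [np.float64(3.2), np.float64(4.2)]) (array([ 0.5517909 , -0.31277829,  0.38607858]), [np.float64(0.8), np.float64(1.0)]) (array([ 0.58749715, -0.12502835,  0.38443527]), [np.float64(0.7), np.float64(1.0)])
fl [0.4418876  0.17950634 0.016     ]
fr [0.40404661 0.11148502 0.016     ]
edge len 0.0778385538458633
bracket o [0.47714748 0.11535456 0.        ] yaw -29.087654391055224
```

View pics/c1.png

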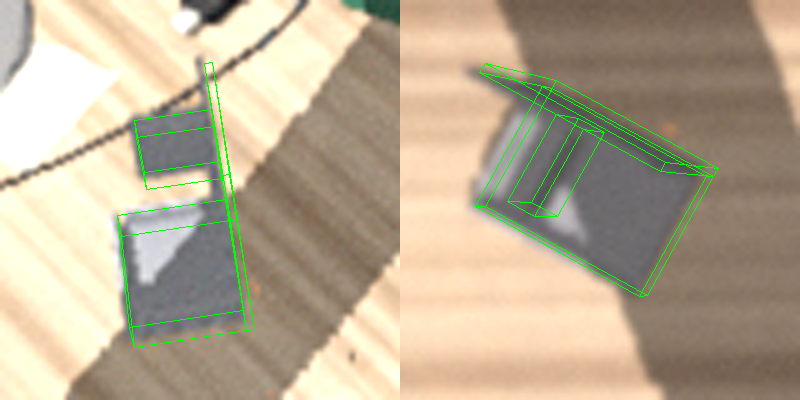

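The wireframe matches the bracket in both views to within about 2 px. With a shift of about 1.6 px, its origin is near (0.4785, 0.118) at yaw -29°. The panel front is at x≈0.530 with yaw about -1.4°, and the stud is at y≈-0.297. I'll swing in around the lamp stand at a small radius.

>>> {"method": "step_arm", "body": {
  "rows": [
    [[-0.133, -0.256, 0, 0, 1], [-0.133, -0.256, 0, 0, 1], [-0.133, -0.256, 0, 0, 1], [-0.056, -0.278, 0, 0, 1], [-0.056, -0.278, 0, 0, 1], [-0.056, -0.278, 0, 0, 1], [0.167, -0.208, 0, 0, 1], [0.167, -0.208, 0, 0, 1], [0.167, -0.208, 0, -0.05, 1], [0.167, -0.208, 0, -0.05, 1]]
  ],
  "squeeze": 40
}}

```text
time_s: 1.03
tool_pos: [0.2806, 0.2988, 0.2319]
tool_rot: [180.0, 0.0, 151.1]
force: [1.2, -0.1, -0.5]
width: 0.0916
gripper_force: 0.0
```

>>> {"method": "step_arm", "body": {
  "rows": [
    [[0.204, -0.198, 0, 0, 1], [0.204, -0.198, 0, 0, 1], [0.204, -0.198, 0, 0, 0.6], [0.204, -0.198, 0, 0, 0.6], [0.204, -0.198, 0, 0, 0.6], [0.204, -0.198, 0, 0, 0.6], [0.207, -0.198, 0, 0, 0.6], [0, 0, -0.25, 0, 0.6], [0, 0, -0.25, 0, 0.6], [0, 0, 0, 0, 0.6]]
  ]
}}

```text
time_s: 1.87
tool_pos: [0.4488, 0.1321, 0.1674]
tool_rot: [-179.6, -0.3, 151.1]
force: [-1.4, -0.2, -1.5]
width: 0.0549
gripper_force: 0.0
```

Run:
```python
from h import *
print(robot.observe()['tool_pos'],robot.observe()['tool_rot'],robot.observe()['width'])
S=snap('scene','s1.png');T=snap('top','t1.png')
A=np.hstack([cv2.resize(S['img'][130:250,190:310],(400,400)),cv2.resize(T['img'][200:320,130:250],(400,400))])
cv2.imwrite('pics/c2.png',cv2.convertScaleAbs(A,alpha=1.4))
```

```text
[0.44876193 0.13210718 0.16741763] [-179.57828078   -0.28625059  151.08345078] 0.054920226986555964
```

View pics/c2.png

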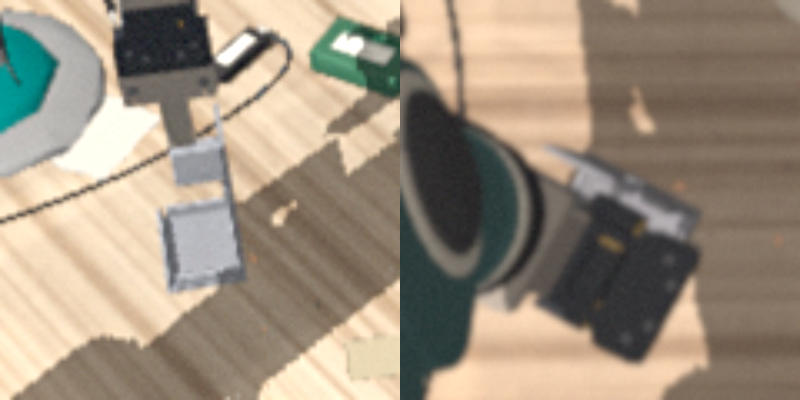

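The finger sits over the front part of the fin, and the gripper is parallel to the plate in both views. I'll go down and grip.

>>> {"method": "step_arm", "body": {
  "rows": [
    [[0, 0, -0.2, 0, 0.6], [0, 0, -0.2, 0, 0.6], [0, 0, -0.15, 0, 0.6], [0, 0, -0.05, 0, 0.6], [0, 0, 0, 0, 0.3], [0, 0, 0, 0, 0.0], [0, 0, 0, 0, 0], [0, 0, 0, 0, 0], [0, 0, 0, 0, 0], [0, 0, 0, 0, 0]]
  ],
  "squeeze": 45
}}

```text
time_s: 2.8
tool_pos: [0.4522, 0.134, 0.1003]
tool_rot: [179.9, 0.0, 151.2]
force: [-0.6, 0.7, -0.4]
width: 0.0177
gripper_force: 0.0
```

>>> {"method": "step_arm", "body": {
  "rows": [
    [[0, 0, 0, 0, 0], [0, 0, 0, 0, 0], [0, 0, 0, 0, 0], [0, 0, 0, 0, 0]]
  ]
}}

```text
time_s: 3.13
tool_pos: [0.452, 0.1341, 0.0999]
tool_rot: [180.0, 0.0, 151.2]
force: [-0.3, 1.2, 3.8]
width: 0.0114
gripper_force: 45.0
```

>>> {"method": "step_arm", "body": {
  "rows": [
    [[0, 0, 0.22, 0, 0], [0, 0, 0.22, 0, 0], [0, 0, 0.21, 0, 0], [-0.02, -0.3, 0, 0.05, 0], [-0.02, -0.3, 0, 0.05, 0], [-0.02, -0.3, 0, 0.05, 0], [-0.02, -0.3, 0, 0.05, 0], [0, -0.3, 0, 0.05, 0], [0, -0.3, 0, 0.05, 0], [0, -0.3, 0, 0.05, 0]]
  ]
}}

```text
time_s: 3.97
tool_pos: [0.4412, -0.1198, 0.1773]
tool_rot: [180.0, -0.1, 167.0]
force: [0.6, 0.4, -2.2]
width: 0.0119
gripper_force: 45.0
```

>>> {"method": "step_arm", "body": {
  "rows": [
    [[0, -0.3, 0, 0.05, 0], [0, -0.3, 0, 0.05, 0], [0.02, -0.3, 0, 0.05, 0], [0.02, -0.3, 0, 0.05, 0], [0.02, -0.28, 0, 0.06, 0], [0, 0, 0, 0, 0], [0, 0, 0, 0, 0], [0, 0, 0, 0, 0]]
  ]
}}

```text
time_s: 4.63
tool_pos: [0.4487, -0.295, 0.1768]
tool_rot: [179.9, -0.1, 178.6]
force: [-0.2, 0.5, -2.1]
width: 0.0118
gripper_force: 45.0
```

Run:
```python
from h import *
o=robot.observe();print(o['tool_pos'],o['tool_rot'],o['width'],o['gripper_force'],o['force'],o['wrist_torque'],o['joint_pos'])
S=snap('scene','s2.png');T=snap('top','t2.png')
A=np.hstack([cv2.resize(S['img'][140:320,300:480],(400,400)),cv2.resize(T['img'][120:270,320:470],(400,400))])
cv2.imwrite('pics/c3.png',cv2.convertScaleAbs(A,alpha=1.3))
```

```text
[ 0.4486622  -0.2949824   0.17675575] [ 1.79921338e+02 -1.06682096e-01  1.78570290e+02] 0.011845510783581299 44.98873293399811 [-0.23849737  0.50399302 -2.0596189 ] [0.10705142 0.05053605 0.00061504] [  7.27781887  20.86326605  27.6387257  111.9902441  -12.43913146
  50.15798984 129.98710956]
```

View pics/c3.png

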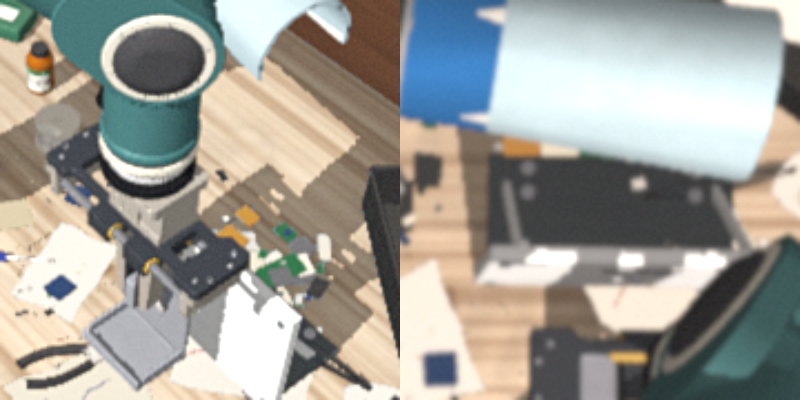

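The bracket is held upright and parallel in front of the panel. Before moving in I'll check the wrist's clearance to the lamp by triangulating.

Run:
```python
from h import *
S=get_image('scene');T=get_image('top')
print('disc',tri([(S,300+153*.45,140+62*.45),(T,320+330*.375,120+300*.375)]))
A=np.hstack([cv2.resize(T['img'][140:320,380:560],(600,600)),])
cv2.imwrite('pics/c4.png',A)
for q in [(.5518,-.3128,.386),(.5518,-.3128,.33)]:print(proj(S,q),proj(T,q))
for z in(.25,.3,.35,.4):print(z,proj(T,(.4487,-.295,z)),proj(T,(.503,-.295,z)))
```

```text
disc (array([ 0.47709918, -0.28008791,  0.42160193]), [np.float64(6.6), np.float64(8.3)])
[418.789867  171.8164919] [454.40356064 187.81696774]
[415.16535813 194.18392185] [443.96094267 194.1156439 ]
0.25 [422.49664482 263.32164186] [421.63097889 230.75112991]
0.3 [429.51856779 262.68326099] [428.56058355 228.04473974]
0.35 [437.49973776 261.95767254] [436.431459   224.97073176]
0.4 [446.65112524 261.12569664] [445.44936346 221.44874613]
```

View pics/c4.png

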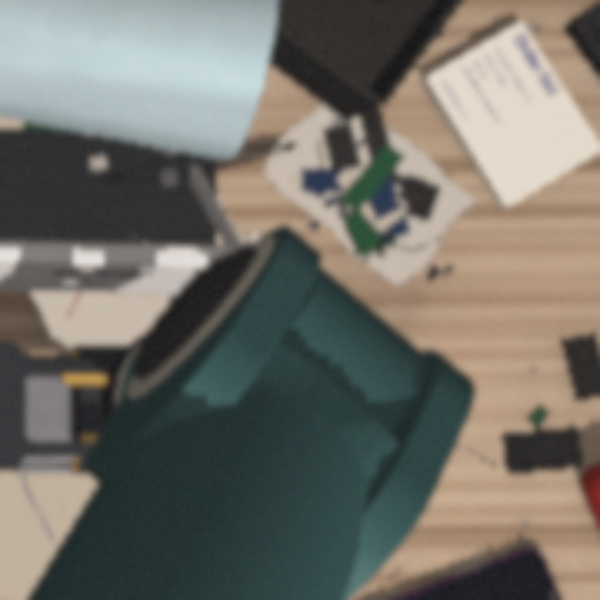

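Run:
```python
from h import *
S=get_image('scene');T=get_image('top')
print('disc',tri([(S,373,167),(T,440.8,234.5)]))
for n,(u,v) in dict(tip=(464,210.5),other=(419,257),lampc=(452,186.5)).items():
  for z in(.36,.38,.40,.42,.44,.46):
    p=onz(T,u,v,z);print(n,np.round(p,3),'c3scene',((proj(S,p)-[300,140])/.45).round())
a=S['img'];cv2.imwrite('pics/c5.png',cv2.resize(a[110:215,320:460],(800,600),interpolation=cv2.INTER_CUBIC))
```

```text
disc (array([ 0.47934475, -0.27977487,  0.42009325]), [np.float64(3.1), np.float64(3.9)])
tip [ 0.523 -0.333  0.36 ] c3scene [253. 126.]
tip [ 0.52  -0.327  0.38 ] c3scene [248. 105.]
tip [ 0.518 -0.321  0.4  ] c3scene [242.  84.]
tip [ 0.515 -0.315  0.42 ] c3scene [237.  61.]
tip [ 0.513 -0.309  0.44 ] c3scene [231.  39.]
tip [ 0.51  -0.303  0.46 ] c3scene [225.  15.]
other [ 0.456 -0.266  0.36 ] c3scene [131. 119.]
other [ 0.455 -0.262  0.38 ] c3scene [127.  98.]
other [ 0.455 -0.257  0.4  ] c3scene [124.  77.]
other [ 0.454 -0.253  0.42 ] c3scene [120.  55.]
other [ 0.453 -0.249  0.44 ] c3scene [116.  32.]
other [ 0.453 -0.245  0.46 ] c3scene [112.   9.]
lampc [ 0.558 -0.317  0.36 ] c3scene [269.  93.]
lampc [ 0.555 -0.311  0.38 ] c3scene [264.  73.]
lampc [ 0.551 -0.305  0.4  ] c3scene [259.  53.]
lampc [ 0.548 -0.3    0.42 ] c3scene [253.  32.]
lampc [ 0.544 -0.294  0.44 ] c3scene [247.  10.]
lampc [ 0.541 -0.288  0.46 ] c3scene [241. -13.]
```

View pics/c5.png

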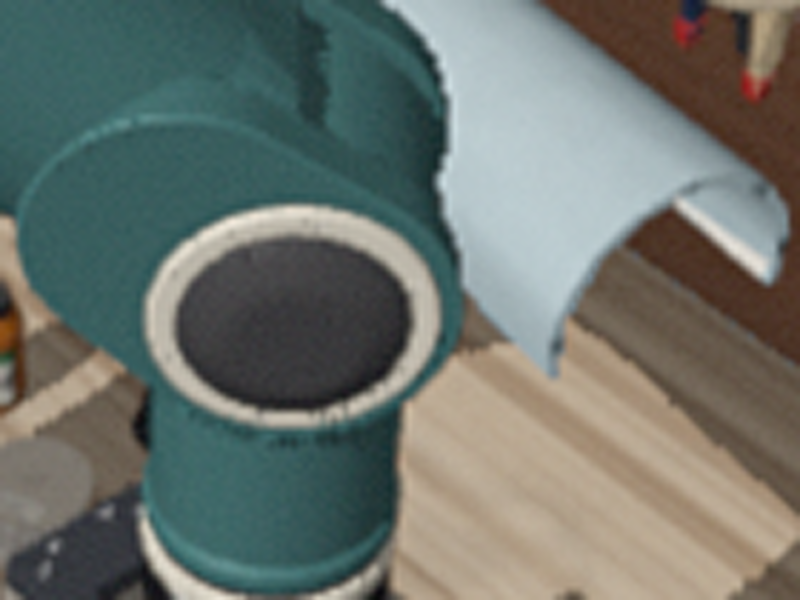

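The J6 housing would hit the lamp corner by about 11 mm in this arm posture. A half turn of the gripper should shift the elbow, so I'll put the bracket back where it stood, turn the gripper by −180°, and grip again further forward on the fin.

>>> {"method": "step_arm", "body": {
  "rows": [
    [[-0.02, 0.28, 0, -0.06, 0], [-0.02, 0.3, 0, -0.05, 0], [-0.02, 0.3, 0, -0.05, 0], [0, 0.3, 0, -0.05, 0], [0, 0.3, 0, -0.05, 0], [0, 0.3, 0, -0.05, 0], [0, 0.3, 0, -0.05, 0], [0, 0.3, 0, -0.05, 0], [0.02, 0.3, 0, -0.05, 0], [0.02, 0.3, 0, -0.05, 0]]
  ]
}}

```text
time_s: 5.77
tool_pos: [0.4465, 0.0641, 0.178]
tool_rot: [179.9, 0.0, 155.6]
force: [0.5, -0.1, -1.9]
width: 0.0117
gripper_force: 45.0
```

>>> {"method": "step_arm", "body": {
  "rows": [
    [[0.02, 0.3, 0, -0.05, 0], [0.02, 0.3, 0, -0.05, 0], [0, 0, -0.2, 0, 0], [0, 0, -0.2, 0, 0], [0, 0, -0.1, 0, 0], [0, 0, -0.05, 0, 0], [0, 0, -0.04, 0, 0], [0, 0, -0.02, 0, 0], [0, 0, -0.02, 0, 0], [0, 0, 0, 0, 0]]
  ]
}}

```text
time_s: 6.6
tool_pos: [0.4521, 0.1339, 0.1023]
tool_rot: [180.0, 0.0, 151.1]
force: [-0.3, 0.1, -2.2]
width: 0.0116
gripper_force: 45.0
```

>>> {"method": "step_arm", "body": {
  "rows": [
    [[0, 0, -0.01, 0, 0], [0, 0, -0.01, 0, 0], [0, 0, 0, 0, 0], [0, 0, 0, 0, 0.6], [0, 0, 0, 0, 0.6], [0, 0, 0, 0, 0.6], [0, 0, 0, 0, 0.6], [0, 0, 0.25, 0, 0.6], [0, 0, 0.3, 0, 0.6], [0, 0, 0.3, 0, 0.6]]
  ]
}}

```text
time_s: 7.43
tool_pos: [0.4511, 0.1333, 0.2023]
tool_rot: [-179.9, -0.1, 151.1]
force: [1.5, 1.5, 0.5]
width: 0.0548
gripper_force: 0.0
```

>>> {"method": "step_arm", "body": {
  "rows": [
    [[0, 0, 0.2, -0.15, 0.6], [0, 0, 0, -0.15, 0.6], [0, 0, 0, -0.15, 0.6], [0, 0, 0, -0.15, 0.6], [0, 0, 0, -0.15, 0.6], [0, 0, 0, -0.15, 0.6], [0, 0, 0, -0.15, 0.6], [0, 0, 0, -0.15, 0.6], [0, 0, 0, -0.15, 0.6], [0, 0, 0, -0.15, 0.6]]
  ]
}}

```text
time_s: 8.27
tool_pos: [0.4517, 0.1338, 0.2256]
tool_rot: [180.0, -0.0, 83.3]
force: [0.1, 0.4, 0.3]
width: 0.0553
gripper_force: 0.0
```

>>> {"method": "step_arm", "body": {
  "rows": [
    [[0, 0, 0, -0.15, 0.6], [0, 0, 0, -0.15, 0.6], [0, 0, 0, -0.15, 0.6], [0, 0, 0, -0.15, 0.6], [0, 0, 0, -0.15, 0.6], [0, 0, 0, -0.15, 0.6], [0, 0, 0, -0.15, 0.6], [0, 0, 0, -0.15, 0.6], [0, 0, 0, -0.15, 0.6], [0, 0, 0, -0.15, 0.6]]
  ]
}}

```text
time_s: 9.1
tool_pos: [0.4517, 0.1338, 0.2256]
tool_rot: [-180.0, 0.0, 15.8]
force: [0.2, -0.5, -0.5]
width: 0.0553
gripper_force: 0.0
```

>>> {"method": "step_arm", "body": {
  "rows": [
    [[0, 0, 0, -0.15, 0.6], [0, 0, 0, -0.15, 0.6], [0, 0, 0, -0.15, 0.6], [0, 0, 0, -0.15, 0.6], [0, 0, 0, -0.15, 0.6], [0, 0, 0, -0.15, 0.6], [0, 0, 0, -0.1, 0.6], [0, 0, 0, 0, 0.6], [0, 0, 0, 0, 0.6]]
  ]
}}

```text
time_s: 9.85
tool_pos: [0.4517, 0.1339, 0.2256]
tool_rot: [180.0, 0.0, -28.7]
force: [0.2, 0.5, -0.3]
width: 0.0552
gripper_force: 0.0
```

Run:
```python
from h import *
o=robot.observe();print(o['joint_pos'],o['tool_rot'])
```

```text
[ -61.14939822   11.24933153   46.20268973  118.7377468   -10.04601971
   53.8524313  -128.23437256] [ 1.79998307e+02  6.15214865e-03 -2.86986508e+01]
```

>>> {"method": "step_arm", "body": {
  "rows": [
    [[-0.044, 0.024, -0.25, 0, 0.6], [0, 0, -0.25, 0, 0.6], [0, 0, -0.25, 0, 0.6], [0, 0, -0.2, 0, 0.6], [0, 0, -0.1, 0, 0.3], [0, 0, 0, 0, 0], [0, 0, 0, 0, 0], [0, 0, 0, 0, 0], [0, 0, 0, 0, 0], [0, 0, 0, 0, 0]]
  ],
  "squeeze": 55
}}

```text
time_s: 10.68
tool_pos: [0.4472, 0.1371, 0.1006]
tool_rot: [-179.9, -0.0, -28.8]
force: [-1.0, -0.2, 1.0]
width: 0.0174
gripper_force: 0.0
```

>>> {"method": "step_arm", "body": {
  "rows": [
    [[0, 0, 0, 0, 0], [0, 0, 0, 0, 0], [0, 0, 0, 0, 0], [0, 0, 0, 0, 0]]
  ]
}}

```text
time_s: 11.02
tool_pos: [0.447, 0.1371, 0.1004]
tool_rot: [-179.9, -0.0, -28.8]
force: [-1.9, -0.6, 7.0]
width: 0.0113
gripper_force: 55.0
```

>>> {"method": "step_arm", "body": {
  "rows": [
    [[0, 0, 0.22, 0, 0], [0, 0, 0.22, 0, 0], [0, 0, 0.21, 0, 0], [-0.02, -0.3, 0, 0.05, 0], [-0.02, -0.3, 0, 0.05, 0], [-0.02, -0.3, 0, 0.05, 0], [-0.02, -0.3, 0, 0.05, 0], [0, -0.3, 0, 0.05, 0], [0, -0.3, 0, 0.05, 0], [0, -0.3, 0, 0.05, 0]]
  ]
}}

```text
time_s: 11.85
tool_pos: [0.4363, -0.1166, 0.1777]
tool_rot: [-180.0, 0.0, -13.0]
force: [0.6, 0.4, -1.8]
width: 0.0117
gripper_force: 55.0
```

>>> {"method": "step_arm", "body": {
  "rows": [
    [[0, -0.3, 0, 0.05, 0], [0, -0.3, 0, 0.05, 0], [0.02, -0.3, 0, 0.05, 0], [0.02, -0.3, 0, 0.05, 0], [0.02, -0.3, 0, 0.06, 0], [0, 0, 0, 0, 0], [0, 0, 0, 0, 0], [0, 0, 0, 0, 0]]
  ]
}}

```text
time_s: 12.52
tool_pos: [0.4436, -0.2946, 0.1771]
tool_rot: [-179.9, 0.1, -1.4]
force: [-0.0, 0.4, -2.9]
width: 0.0116
gripper_force: 55.0
```

Run:
```python
from h import *
o=robot.observe();print(o['tool_pos'],o['tool_rot'],o['force'],o['joint_pos'])
S=snap('scene','s3.png');T=snap('top','t3.png')
A=np.hstack([cv2.resize(S['img'][100:310,300:510],(400,400),interpolation=cv2.INTER_CUBIC),cv2.resize(T['img'][140:290,345:495],(400,400),interpolation=cv2.INTER_CUBIC)])
cv2.imwrite('pics/c6.png',A)
```

```text
[ 0.443563   -0.29459223  0.17709356] [-1.79935479e+02  7.10272300e-02 -1.42750014e+00] [-0.00450817  0.37408079 -2.93834722] [ -5.69840271  23.52294033  44.76822314 113.34038031 -21.0550699
  51.5276899  -41.34239059]
```

View pics/c6.png

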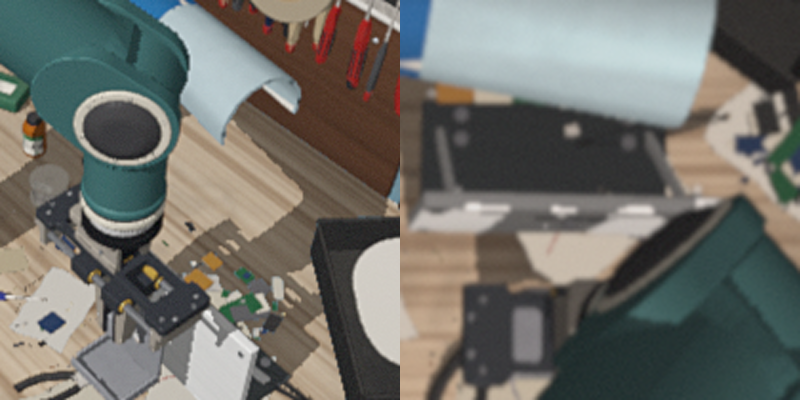

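The wrist is now turned out (φ≈−53°), which gives better clearance to the lamp. I'll advance in steps and check the gap numerically.

>>> {"method": "step_arm", "body": {
  "rows": [
    [[0.05, 0, 0, 0, 0], [0.05, 0, 0, 0, 0], [0.05, 0, 0, 0, 0], [0.05, 0, 0, 0, 0], [0.02, -0.01, 0.01, 0, 0], [0, 0, 0, 0, 0], [0, 0, 0, 0, 0]]
  ]
}}

```text
time_s: 13.2
tool_pos: [0.4705, -0.2966, 0.1787]
tool_rot: [180.0, 0.0, -1.4]
force: [-0.3, -0.1, -1.9]
width: 0.0119
gripper_force: 55.0
```

```bash
cat >> h.py <<'E'
def gap():
    T=get_image('top');hsv=cv2.cvtColor(T['img'],cv2.COLOR_BGR2HSV).astype(int)
    b,g,r=[T['img'][:,:,i].astype(int) for i in range(3)]
    lamp=(b>r+15)&(b>140)
    res=[]
    for c in range(420,480,4):
        rows=np.where(lamp[100:230,c])[0];lr=100+rows.max() if len(rows) else None
        t=np.where((g>r+18)&(g[:,:]>=b-8)&(g<110))
        tr=t[0][(t[1]==c)&(t[0]>150)&(t[0]<330)]
        res.append((c,lr,tr.min() if len(tr) else None))
    return T,res
E
python3 - <<'E'
from h import *
o=robot.observe();print(o['tool_pos'],o['tool_rot'],o['force'],o['joint_pos'],o['joint_efforts'])
T,r=gap()
for c,l,t in r:
    print(c,l,t, None if l is None else onz(T,c,l,.386)[:2].round(4), None if t is None else onz(T,c,t,.42)[:2].round(4))
S=snap('scene','s4.png');cv2.imwrite('pics/t4.png',T['img'])
E
```

```text
[ 0.47047096 -0.29664988  0.17874145] [ 1.79985540e+02  2.23118008e-02 -1.39673002e+00] [-0.34090252 -0.05686932 -1.89311317] [ -5.52339342  25.70876787  44.03179859 110.10748651 -22.16608816
  52.94626194 -42.06638416] [-2.88349707e-01 -3.98899412e+01  8.03565770e+00 -2.15998614e+01
 -9.45765758e-02 -7.83712557e-02 -1.80536153e-03]
420 178 284 [ 0.5662 -0.2647] [ 0.4185 -0.2536]
424 178 290 [ 0.5661 -0.2704] [ 0.4106 -0.2586]
428 178 279 [ 0.5661 -0.276 ] [ 0.425  -0.2643]
432 179 232 [ 0.5646 -0.2816] [ 0.4871 -0.2713]
436 180 229 [ 0.5631 -0.2872] [ 0.491  -0.2768]
440 182 225 [ 0.5603 -0.2928] [ 0.4963 -0.2822]
444 183 222 [ 0.5588 -0.2984] [ 0.5003 -0.2877]
448 183 219 [ 0.5587 -0.304 ] [ 0.5042 -0.2931]
452 180 214 [ 0.5629 -0.3098] [ 0.5109 -0.2987]
456 170 211 [ 0.5771 -0.3159] [ 0.5148 -0.3041]
460 157 207 [ 0.5957 -0.3221] [ 0.5201 -0.3096]
464 None 203 None [ 0.5255 -0.3152]
468 None 199 None [ 0.5308 -0.3207]
472 None 195 None [ 0.5361 -0.3262]
476 None 196 None [ 0.5347 -0.3315]
```

The disc-to-lamp gap at the final position comes out at about 10 mm, which is fine. Now I'll go in slowly, feeling for the stud.

>>> {"method": "step_arm", "body": {
  "rows": [
    [[0.03, 0, 0, 0, 0], [0.03, 0, 0, 0, 0], [0.02, 0, 0, 0, 0], [0.01, 0, 0, 0, 0], [0.01, 0, 0, 0, 0], [0, 0, 0, 0, 0], [0, 0, 0, 0, 0]]
  ]
}}

```text
time_s: 13.88
tool_pos: [0.4824, -0.2965, 0.1787]
tool_rot: [180.0, 0.0, -1.4]
force: [0.0, -1.0, -2.4]
width: 0.0115
gripper_force: 55.0
```

>>> {"method": "step_arm", "body": {
  "rows": [
    [[0.01, 0, 0, 0, 0], [0.01, 0, 0, 0, 0], [0.01, 0, 0, 0, 0], [0, 0, 0, 0, 0], [0, 0, 0, 0, 0]]
  ]
}}

```text
time_s: 14.3
tool_pos: [0.4862, -0.2965, 0.1788]
tool_rot: [180.0, 0.0, -1.4]
force: [-0.0, 0.2, -1.3]
width: 0.0117
gripper_force: 55.0
```

>>> {"method": "step_arm", "body": {
  "rows": [
    [[0.01, 0, 0, 0, 0], [0.01, 0, 0, 0, 0], [0, 0, 0, 0, 0], [0, 0, 0, 0, 0]]
  ]
}}

```text
time_s: 14.63
tool_pos: [0.4885, -0.2965, 0.1788]
tool_rot: [180.0, 0.0, -1.4]
force: [0.7, 0.2, -1.6]
width: 0.0119
gripper_force: 55.0
```

>>> {"method": "step_arm", "body": {
  "rows": [
    [[0.01, 0, 0, 0, 0], [0.01, 0, 0, 0, 0], [0, 0, 0, 0, 0], [0, 0, 0, 0, 0]]
  ]
}}

```text
time_s: 14.97
tool_pos: [0.491, -0.2965, 0.1788]
tool_rot: [180.0, 0.0, -1.4]
force: [0.2, -0.1, -1.9]
width: 0.0115
gripper_force: 55.0
```

>>> {"method": "step_arm", "body": {
  "rows": [
    [[0.01, 0, 0, 0, 0], [0.005, 0, 0, 0, 0], [0, 0, 0, 0, 0], [0, 0, 0, 0, 0]]
  ]
}}

```text
time_s: 15.3
tool_pos: [0.4927, -0.2965, 0.1788]
tool_rot: [180.0, 0.0, -1.4]
force: [0.2, -0.5, -2.2]
width: 0.0114
gripper_force: 55.0
```

>>> {"method": "step_arm", "body": {
  "rows": [
    [[0.005, 0, 0, 0, 0], [0.005, 0, 0, 0, 0], [0, 0, 0, 0, 0], [0, 0, 0, 0, 0]]
  ]
}}

```text
time_s: 15.63
tool_pos: [0.4939, -0.2965, 0.1788]
tool_rot: [180.0, -0.0, -1.4]
force: [0.4, -0.9, -2.0]
width: 0.0114
gripper_force: 55.0
```

>>> {"method": "step_arm", "body": {
  "rows": [
    [[0.005, 0, 0, 0, 0], [0.005, 0, 0, 0, 0], [0, 0, 0, 0, 0], [0, 0, 0, 0, 0]]
  ]
}}

```text
time_s: 15.97
tool_pos: [0.4951, -0.2965, 0.1788]
tool_rot: [180.0, 0.0, -1.4]
force: [-0.8, 0.3, -1.6]
width: 0.0115
gripper_force: 55.0
```

>>> {"method": "step_arm", "body": {
  "rows": [
    [[0.005, 0, 0, 0, 0], [0.005, 0, 0, 0, 0], [0, 0, 0, 0, 0], [0, 0, 0, 0, 0]]
  ]
}}

```text
time_s: 16.3
tool_pos: [0.4963, -0.2965, 0.1788]
tool_rot: [180.0, 0.0, -1.4]
force: [0.2, 0.2, -2.5]
width: 0.0115
gripper_force: 55.0
```

>>> {"method": "step_arm", "body": {
  "rows": [
    [[0.005, 0, 0, 0, 0], [0.005, 0, 0, 0, 0], [0, 0, 0, 0, 0], [0, 0, 0, 0, 0]]
  ]
}}

```text
time_s: 16.63
tool_pos: [0.4974, -0.2965, 0.1788]
tool_rot: [-180.0, 0.0, -1.4]
force: [-0.2, 0.3, -1.5]
width: 0.0113
gripper_force: 55.0
```

>>> {"method": "step_arm", "body": {
  "rows": [
    [[0.005, 0, 0, 0, 0], [0.005, 0, 0, 0, 0], [0, 0, 0, 0, 0], [0, 0, 0, 0, 0]]
  ]
}}

```text
time_s: 16.97
tool_pos: [0.4977, -0.2965, 0.1786]
tool_rot: [-180.0, 0.1, -1.4]
force: [-5.7, 1.3, 1.0]
width: 0.0118
gripper_force: 55.0
```

Contact is stiff (TCP x 0.4977, −5.7 N for 0.3 mm), much stiffer than the 2 N/mm spring. So this is the panel, with the head already inside the keyhole. I'll check the moment and then take a look.

Run:
```python
from h import *
o=robot.observe();print(o['tool_pos'],o['tool_rot'],o['force'],o['wrist_torque'],o['joint_pos'])
S=snap('scene','s5.png');T,r=gap();print([x for x in r if 440<=x[0]<=470])
cv2.imwrite('pics/c7.png',np.hstack([cv2.resize(S['img'][210:310,350:450],(400,400),interpolation=cv2.INTER_CUBIC),cv2.resize(T['img'][170:270,370:470],(400,400),interpolation=cv2.INTER_CUBIC)]))
```

```text
[ 0.49773866 -0.29645055  0.17860648] [-1.79958292e+02  9.99261083e-02 -1.42702657e+00] [-5.67866701  1.30859945  0.98270381] [ 0.20493737  1.198085   -0.24923468] [ -5.35704825  28.01450677  43.22860699 106.82015799 -23.27157731
  54.43303103 -43.01521092]
[(440, np.int64(180), np.int64(199)), (444, np.int64(177), np.int64(196)), (448, np.int64(174), np.int64(192)), (452, np.int64(172), np.int64(189)), (456, np.int64(170), np.int64(185)), (460, np.int64(157), np.int64(181)), (464, None, np.int64(177)), (468, None, np.int64(173))]
```

View pics/c7.png

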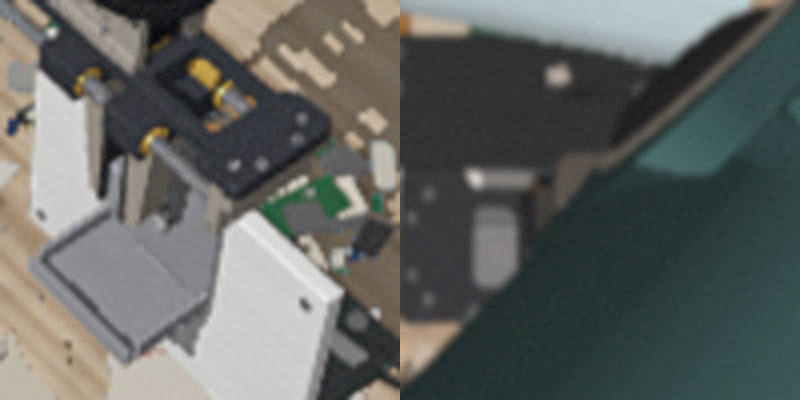

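The bracket is up against the panel, with the stud head showing in the keyhole at about scene px (390,265), where it was measured before. The moment says the −y edge touches first, so I'll trim the yaw.

>>> {"method": "step_arm", "body": {
  "rows": [
    [[0, 0, 0, -0.02, 0], [0, 0, 0, 0, 0], [0.005, 0, 0, 0, 0], [0, 0, 0, 0, 0], [0, 0, 0, 0, 0]]
  ]
}}

```text
time_s: 17.48
tool_pos: [0.4979, -0.2963, 0.1785]
tool_rot: [-179.9, 0.2, -2.3]
force: [-6.0, 1.0, 2.3]
width: 0.0114
gripper_force: 55.0
```

```bash
python3 -c "
from h import *
o=robot.observe();print(o['tool_pos'],o['tool_rot'],o['force'],o['wrist_torque'])"
```

```text
[ 0.49785966 -0.2963493   0.17853898] [-1.79946689e+02  1.65126048e-01 -2.27423147e+00] [-5.95017583  0.95591572  2.30702342] [0.33719816 1.69132038 0.23403408]
```

>>> {"method": "step_arm", "body": {
  "rows": [
    [[0, 0, 0, 0.01, 0], [0, 0, -0.02, 0, 0], [0, 0, -0.02, 0, 0], [0, 0, -0.02, 0, 0], [0, 0, 0, 0, 0], [0, 0, 0, 0, 0]]
  ]
}}

```text
time_s: 17.98
tool_pos: [0.4978, -0.297, 0.1712]
tool_rot: [180.0, 0.1, -1.9]
force: [-6.1, 0.0, -0.0]
width: 0.0117
gripper_force: 55.0
```

```bash
python3 -c "
from h import *
o=robot.observe();print(o['tool_pos'],o['tool_rot'],o['force'],o['wrist_torque'])"
```

```text
[ 0.49779472 -0.29700135  0.17115023] [ 1.79990493e+02  1.45988478e-01 -1.88885927e+00] [-6.11028988  0.01589471 -0.03013984] [-0.01814621  1.4979709   0.04076836]
```

>>> {"method": "step_arm", "body": {
  "rows": [
    [[0, 0, -0.015, 0, 0], [0, 0, -0.015, 0, 0], [0, 0, -0.01, 0, 0], [0, 0, 0, 0, 0], [0, 0, 0, 0, 0]]
  ]
}}

```text
time_s: 18.4
tool_pos: [0.4978, -0.2971, 0.1668]
tool_rot: [-180.0, 0.1, -1.9]
force: [-6.5, 0.0, 2.5]
width: 0.0116
gripper_force: 55.0
```

>>> {"method": "step_arm", "body": {
  "rows": [
    [[0, 0, -0.01, 0, 0], [0, 0, -0.01, 0, 0], [0, 0, 0, 0, 0], [0, 0, 0, 0, 0]]
  ]
}}

```text
time_s: 18.73
tool_pos: [0.4978, -0.2972, 0.1648]
tool_rot: [-180.0, 0.1, -1.9]
force: [-8.6, 0.6, 5.4]
width: 0.0116
gripper_force: 55.0
```

>>> {"method": "step_arm", "body": {
  "rows": [
    [[0, 0, -0.01, 0, 0], [0, 0, -0.01, 0, 0], [0, 0, 0, 0, 0], [0, 0, 0, 0, 0]]
  ]
}}

```text
time_s: 19.07
tool_pos: [0.4978, -0.2972, 0.1624]
tool_rot: [-180.0, 0.1, -1.9]
force: [-8.5, 0.2, 6.0]
width: 0.0115
gripper_force: 55.0
```

>>> {"method": "step_arm", "body": {
  "rows": [
    [[0, 0, -0.01, 0, 0], [0, 0, -0.01, 0, 0], [0, 0, 0, 0, 0], [0, 0, 0, 0, 0]]
  ]
}}

```text
time_s: 19.4
tool_pos: [0.4977, -0.2972, 0.1602]
tool_rot: [-180.0, 0.1, -1.9]
force: [-8.7, 0.8, 7.3]
width: 0.0114
gripper_force: 55.0
```

>>> {"method": "step_arm", "body": {
  "rows": [
    [[0, 0, -0.01, 0, 0], [0, 0, 0, 0, 0], [0, 0, 0, 0, 0]]
  ]
}}

```text
time_s: 19.65
tool_pos: [0.4978, -0.2973, 0.1592]
tool_rot: [-180.0, 0.1, -1.9]
force: [-9.2, 1.0, 9.3]
width: 0.012
gripper_force: 55.0
```

>>> {"method": "step_arm", "body": {
  "rows": [
    [[0, 0, -0.01, 0, 0], [0, 0, 0, 0, 0], [0, 0, 0, 0, 0]]
  ]
}}

```text
time_s: 19.9
tool_pos: [0.4978, -0.2973, 0.1588]
tool_rot: [-179.9, 0.1, -1.9]
force: [-10.8, 1.4, 15.3]
width: 0.0115
gripper_force: 55.0
```

>>> {"method": "step_arm", "body": {
  "rows": [
    [[0, 0, -0.005, 0, 0], [0, 0, 0, 0, 0], [0, 0, 0, 0, 0]]
  ]
}}

```text
time_s: 20.15
tool_pos: [0.4978, -0.2974, 0.1587]
tool_rot: [-179.9, 0.1, -1.9]
force: [-12.5, 3.9, 18.9]
width: 0.0116
gripper_force: 55.0
```

The bracket is fully home, with a hard stop at z≈0.0585. I'll unload it, open the gripper and back straight out.

>>> {"method": "step_arm", "body": {
  "rows": [
    [[-0.004, 0, 0.006, 0, 0], [0, 0, 0.006, 0, 0], [0, 0, 0, 0, 0], [0, 0, 0, 0, 0.2], [0, 0, 0, 0, 0.4], [0, 0, 0, 0, 0.5], [0, 0, 0, 0, 0.5], [0, 0, 0, 0, 0.5], [0, 0, 0, 0, 0.5]]
  ]
}}

```text
time_s: 20.9
tool_pos: [0.4991, -0.2965, 0.158]
tool_rot: [180.0, -0.0, -1.8]
force: [-0.7, 0.8, 0.1]
width: 0.0461
gripper_force: 0.0
```

>>> {"method": "step_arm", "body": {
  "rows": [
    [[-0.1, 0, 0, 0, 0.5], [-0.15, 0, 0, 0, 0.5], [-0.2, 0, 0, 0, 0.5], [-0.2, 0, 0, 0, 0.5], [0, 0, 0.2, 0, 0.5], [0, 0, 0.2, 0, 0.5], [0, 0.25, 0, 0, 0.5], [0, 0.3, 0, 0, 0.5], [0, 0.3, 0, 0, 0.5], [0, 0.3, 0, 0, 0.5]]
  ]
}}

```text
time_s: 21.73
tool_pos: [0.4207, -0.1572, 0.2062]
tool_rot: [-180.0, -0.0, -1.9]
force: [1.0, -0.2, -0.2]
width: 0.046
gripper_force: 0.0
```

>>> {"method": "step_arm", "body": {
  "rows": [
    [[0, 0.3, 0, 0, 0.5], [0, 0.3, 0, 0, 0.5], [0, 0.3, 0, 0, 0.5], [0, 0.3, 0, 0, 0.5], [0, 0, 0, 0, 0.5], [0, 0, 0, 0, 0.5]]
  ]
}}

```text
time_s: 22.23
tool_pos: [0.4209, -0.0128, 0.2061]
tool_rot: [-180.0, -0.0, -1.6]
force: [0.3, -0.9, -0.1]
width: 0.0457
gripper_force: 0.0
```

Run:
```python
from h import *
o=robot.observe();print(o['tool_pos'],o['force'])
S=snap('scene','s6.png');T=snap('top','t6.png')
cv2.imwrite('pics/c8.png',np.hstack([cv2.resize(S['img'][200:320,340:460],(400,400),interpolation=cv2.INTER_CUBIC),cv2.resize(T['img'][170:270,355:455],(400,400),interpolation=cv2.INTER_CUBIC)]))
# expected wireframe check
yaw=np.radians(-1.9);x=np.array([np.cos(yaw),np.sin(yaw),0]);y=np.array([-x[1],x[0],0])
O=np.array([.4978,-.2973,0])+x*.033;O[2]=.059
print({k:(proj(S,O+x*k[0]/1e3+y*k[1]/1e3+np.array([0,0,k[2]/1e3])).round(),proj(T,O+x*k[0]/1e3+y*k[1]/1e3+np.array([0,0,k[2]/1e3])).round()) for k in[(-4,40,114),(-4,-40,114),(-62,40,16),(-62,-40,16)]})
```

```text
[ 0.42093176 -0.01278755  0.20612273] [ 0.26061729 -0.91087245 -0.12568689]
{(-4, 40, 114): (array([380., 237.]), array([392., 221.])), (-4, -40, 114): (array([406., 262.]), array([436., 222.])), (-62, 40, 16): (array([357., 279.]), array([384., 255.])), (-62, -40, 16): (array([381., 303.]), array([424., 256.]))}
```

View pics/c8.png

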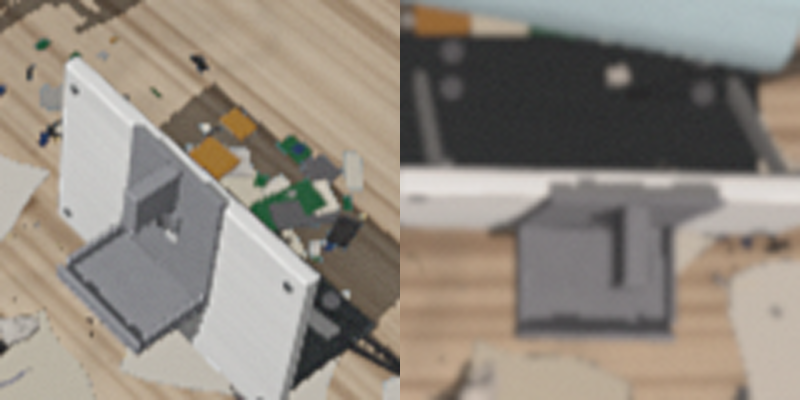

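The bracket hangs flat and level on the panel. In the scene view its corners are at about (381,238) and (407,262), within 1 px of where they should be, and the arm is clear. I'm handing it in.

```bash
python3 -c "
from rig import ticket
print(ticket.job_done())"
```

```text
the job is handed in; nothing more can be done
None
```

The bracket hangs fully home, flat and level on the stud, released with the arm clear, and I handed the job in at about 22 s; I saw no contact with the other items, but did not re-measure their positions.

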